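Drive a seated brass plug out of a hub with a drift

ROBOT

A 7-joint arm with a two-finger parallel gripper is mounted at the origin on the work surface; the furniture and walls round the work are solid. World frame = base frame: x ahead of the robot, y to its left, z up, the work surface at z = 0. Lengths are in m, angles in rad, forces in N, time in s.
With the tool pointing down it reaches from about 0.425 to 0.875 m from the base axis. Payload 4.7 kg.
Tool frame: the origin (TCP) lies midway between the tips of the shut fingers; the grasp point (between the pads) lies ctrl.grasp_offset behind it (ctrl.grasp_offset is the distance from the TCP to the grasp point, in m); z points along the fingers, y is the line along which they close (so a half turn about z gives the same grasp; the last joint's range is limited). The gripper opens to 87 mm and grips with 3 to 60 N. Pads are 19 mm wide; open, the fingers measure 117 mm over their backs; the gripper's body (75 mm by 190 mm) begins 51 mm behind the grasp point.
Start: joints at [-1.181, 0.321, -0.07, 1.45, 0.023, 1.371, -0.057], TCP at [0.239, 0.605, 0.223] pointing down, gripper open.
Joint ranges: [-2.86, 2.86], [-0.3, 2.09], [-1.38, 1.24], [0.06, 2.45], [-1.56, 4.7], [0.09, 2.05], [-2.69, 2.69]. Speed limits (rad/s): [2.57, 2.57, 3.14, 3.14, 3.14, 3.14, 3.14].

INTERFACE

Orientations are given as a rotation vector (axis times angle).
In Python, from bench import ctrl gives the robot as it stands. The module is installed in compiled form; this text tells all that it offers.
- The arm moves only by the tool jog_arm, never from a script. Its argument "moves" is one flat list of numbers, 7 for each row, row after row: the shift along the tool's x, y, z in units of 30 cm (1.0 is 30 cm), then the turn, a rotation vector about the tool's x, y, z in units of 60 degrees (1.0 is 60 degrees), then the gripper's target within -1 to 1 (fully open at 1, half-way at 0, shut at -1). In form: [x, y, z, wx, wy, wz, fingers, x, y, z, wx, wy, wz, fingers, ...]. A call has exactly 8 rows; each row is the pose to reach, as a shift and turn from the pose commanded when the call began, along the tool's axes at that moment; what a row does not reach only later rows make up. A row lasts 1/8 s, in which the tool goes at most 62.5 mm and 10.7 degrees, less where a joint would pass 70% of its speed; a pose out of reach is approached as far as the arm can. A call with a number of a shift or a turn outside -1 to 1 is refused whole. A call with a gripper value outside its range is refused whole. The fingers move at their own pace and stop on an object; "newtons" is the grip in N (left out, the last holds). Time passes only in rows, so rows that repeat a pose let the fingers close, or fill a call up. It gives the time, the measured TCP pose, the force, the opening and the grip force at its end, in the units of the state.
- ctrl.get_state(): the state, without advancing time (a new reading comes with each control period).
- ctrl.get_image(name): name is "scene" or "top" or "wrist"; returns a dict with "pixels" (400x640x3 uint8, red, green, blue), "fx", "fy", "cx", "cy" (pixels), "dist" ([k1, k2, p1, p2, k3] as OpenCV has them; the pictures are not rectified), "xyz" and "rotation" of the camera in the world; the wrist camera has in their place "tool_from_camera" (4x4, takes a point from camera to tool coordinates, whose origin is the TCP and whose axes are the flange's). Camera axes: x right, y up, looking along -z (the intrinsics and any distortion apply to the point x, -y, -z); pixel columns grow to the right and rows downward; lengths in m; the calibration is good to about 2 mm. A picture is of the moment at which its call begins: read the wrist's pose just before it. There is no depth.
- ctrl.close_job(): hands the job in; it is judged then, once.
The state is a dict: "time": time; "joint_positions": joint angles; "qd": joint speeds; "joint_torque": joint torques, N m; "position": TCP position; "tool_rot": TCP orientation; "ft_force": force on the tool from outside, world axes, zero at the start; "torque": the same for the moment, N m; "grip_width": opening from 0.0 (shut) to 1.0 (fully open); "grip_force": force on a finger pad.
Only numpy, scipy, OpenCV 4.12 (cv2) and the standard library are available. Lean on these libraries where they do the work, as an engineer would, in place of code of your own. Each camera call takes 0.05 s, during which the arm holds its last target. There are 200 camera calls.

TASK

A brass plug is stuck in the bore of the wooden hub on the yellow knock-out frame. Take the red-handled drift from its wooden stand, push its steel rod down through the bore until the plug has come out below and sits fully home on the frame's anvil, and then stand the drift upright back in the hole of its stand. The hub has slid off-centre, so feel for the bore; press gently, never with more than 30 N on the hub, plug or frame, and leave everything else on the bench where it is.

Things in the scene. Friction and masses are not known exactly. Their poses are not given: they have to be found in the camera images.
- press_frame: Fixed knock-out frame, 90 x 90 mm, on four posts; origin under the centre of its base, z up. Yellow top plate, 55 mm up, with a low round rim (68 mm across) as a pocket. In the pocket stands a round brown wooden hub, 50 mm across, flat top face 93 mm above the frame's underside, with an upright through bore 14 mm in diameter. The drift must not press on frame, hub or plug with over 30 N.
- pocket_centre (a point): Centre of the frame's pocket, at the height of the hub's top face. NOT the bore: the hub stands loose in the pocket and has slid aside, so the bore's axis is 4 to 6 mm from this point, level, in an unknown direction: feel for it. The hub slides (up to 6 mm along either axis of the frame) under more than about 25 N of side force.
- brass_plug (a joint): How far the brass plug (13.4 mm across, 16 mm long, solid flat top) is driven down the bore, m. 0: its top is 10 mm below the hub's top face; 0 to 0.008 at the start; 0.030: hard stop, out of the bore and home on the anvil, top 40 mm below the hub's top face. Steady friction about 9 N, plus 1.2 N per 10 mm/s of speed; it stays where it is left.
- drift_stand: Fixed light wooden block 50 x 50 x 30 mm with one upright blind hole in the middle of its top, 13.5 mm in diameter, 24 mm deep (floor 6 mm above the bench). Origin under its centre, z up.
- drift_handle (a point): Centre of the drift's handle, where to grasp it: red, square 20 x 20 mm, 48 mm high, sides along its x and y, z up. It is 86 mm above the tip of the rod; handle from 62 to 110 mm above the tip, with a small steel cap to 113 mm. At the start the drift stands upright, its rod in the stand's hole, tip on the hole's floor.
- drift_tip (a point): Centre of the flat lower end of the drift's steel rod; z runs up the rod. Rod 10 mm in diameter, 56 mm free below a brass collar (18 mm across, 6 mm high). The drift weighs about 0.11 kg.
- turned_finial: turned light wooden finial, 34 mm across, 83 tall; origin under its centre; a bystander
- beech_plug: tapered beech plug, 35 mm across, 39 tall; origin under its centre; a bystander
- turned_box: small dark turned round box with its lid on, 62 mm across, 66 tall; origin under its centre; a bystander
- blank_3: dark sawn wood bar 26 x 110 x 24 mm, long along its y; origin under its centre; a bystander
- turned_knob: dark turned drawer knob, 38 mm across, 40 tall; origin under its centre; a bystander
- marker: white marker pen with a dark cap, 17 x 135 x 16 mm, long along its y; origin under its centre; a bystander
- drift: The drift as a whole; its origin is the centre of the rod's lower end, z up the rod; sizes as under drift_handle.
Not all that is in view belongs to the job. Leave any orange or pink look-alike of the drift_stand alone.

How it is judged:
By the outcome, as a careful person would: the job done as asked, in the order asked, and still so for the second after the job is handed in, with the robot touching nothing.
It also fails if it takes over 54 s, if anything falls off the work surface, if the arm or the gripper's body presses on something with over 40 N, if the wrist force passes 120 N, or if a joint passes its speed limit or range.

## Working session

There is one attempt and no reset: what is moved stays moved. The work goes in short steps, Python scripts to look and compute and a tool call to move; the robot and the scene stay as the last step left them, time stands still between calls to the robot, and variables do not carry over. Pictures are saved under pics/ and viewed, at most 10 in all, crops included, and the job is handed in when it is done.

Besides the shell and the picture viewer there is one more tool, called after ">>>" by a JSON object that holds its "api" and its "payload". jog_arm: Moves the arm, as the interface text tells. Its arguments: {"type":"object","properties":{"moves":{"type":"array"},"newtons":{"type":"number"}},"required":["moves"]}

```bash
mkdir -p pics; cat > h.py <<'E'
import numpy as np, cv2
from scipy.spatial.transform import Rotation as R
from bench import ctrl
def save(n,f):
    s=ctrl.get_state(); im=ctrl.get_image(n); cv2.imwrite('pics/'+f,im['pixels'][:,:,::-1]); 
    if n=='wrist':
        T=np.eye(4);T[:3,:3]=R.from_rotvec(s['tool_rot']).as_matrix();T[:3,3]=s['position'];T=T@np.array(im['tool_from_camera']);im['xyz']=T[:3,3];im['rotation']=T[:3,:3]
    np.save('pics/'+f+'.npy',im,allow_pickle=True); return im
def load(f): return np.load('pics/'+f+'.npy',allow_pickle=True).item()
def K(im): return np.array([[im['fx'],0,im['cx']],[0,im['fy'],im['cy']],[0,0,1]]),np.array(im['dist'],float)
def rot(im):
    r=np.array(im['rotation'],float); return r if r.shape==(3,3) else R.from_rotvec(r).as_matrix()
def px2z(im,uv,z):
    k,d=K(im);p=cv2.undistortPoints(np.array([[uv]],float),k,d)[0,0]
    v=rot(im)@np.array([p[0],-p[1],-1]);c=np.array(im['xyz']);return c+v*(z-c[2])/v[2]
def proj(im,P):
    k,d=K(im);q=(np.atleast_2d(P)-np.array(im['xyz']))@rot(im)*[1,-1,-1]
    return cv2.projectPoints(q.reshape(-1,1,3),np.zeros(3),np.zeros(3),k,d)[0][:,0]
E
python3 - <<'E'
from h import *
print(ctrl.get_state(),ctrl.grasp_offset)
for n in('top','scene'):
    im=save(n,n+'0.png');print(n,im['xyz'],im['rotation'],im['fx'],im['dist'])
E
```

```text
{'time': 0.0, 'joint_positions': array([-1.18092638,  0.32181696, -0.07007211,  1.45167406,  0.02260428,
        1.3707551 , -0.05687338]), 'qd': array([ 0.00035998,  0.00081264, -0.00040216,  0.00061023,  0.00094388,
        0.00055954,  0.000552  ]), 'joint_torque': array([-3.28357073e-04, -4.91296971e+01, -4.04204344e-01, -3.12537789e+01,
       -6.39297324e-02,  4.38735075e-02,  1.73681069e-04]), 'position': array([0.23839972, 0.60412395, 0.22146578]), 'tool_rot': array([-5.86674243e-01, -3.08607615e+00,  2.90653536e-03]), 'ft_force': array([0.69100668, 0.66993579, 0.50836799]), 'torque': array([ 0.02089571,  0.00140805, -0.01223878]), 'grip_force': 0.0, 'grip_width': 1.0024463533077201} 0.0187
top [0.32085512 0.16420705 0.94155127] [ 0.15761088 -0.15091916 -1.58409996] 380.63147985401554 [0.01335856 0.         0.         0.         0.        ]
scene [ 0.97924593 -0.4312954   0.48560909] [1.05202569 0.36133507 0.57870606] 366.93919938628295 [-0.08014601  0.          0.          0.          0.        ]
```

View pics/top0.png

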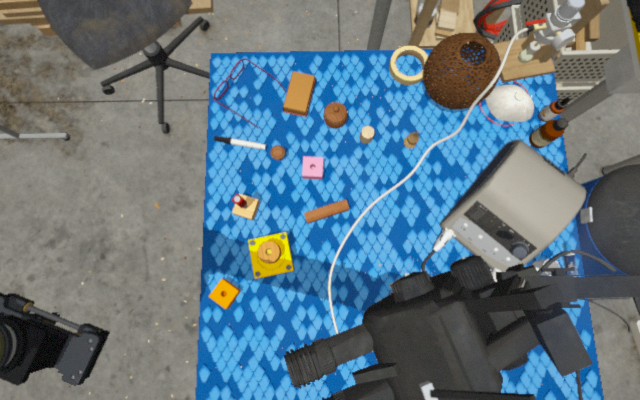

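View pics/scene0.png

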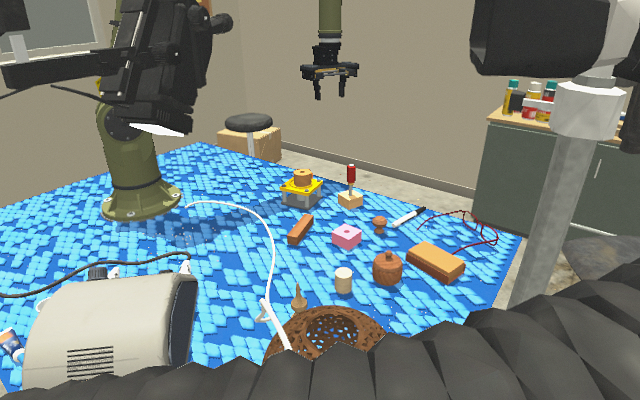

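The top view shows the yellow frame with the hub at about (270,254), the stand at (246,207) with the red handle at (240,201), and the orange (224,293) and pink (313,167) look-alikes. In the scene view the frame is at (302,190) and the drift handle at (351,173).

```bash
python3 - <<'E'
from h import *
t=load('top0.png');s=load('scene0.png')
print('hub',px2z(t,(270,251),.093),'frame',px2z(t,(271,255),.055))
print('stand',px2z(t,(246,207),.03),'cap',px2z(t,(239,199),.119))
print('scene handle',px2z(s,(351,173),.092),px2z(s,(302,173),.093))
for n in('top','wrist'): 
    im=load('top0.png') if n=='top' else save('wrist','wrist0.png')
a=cv2.resize(t['pixels'][180:300,190:330],None,fx=5,fy=5,interpolation=cv2.INTER_CUBIC);cv2.imwrite('pics/c0.png',a[:,:,::-1])
print(R.from_rotvec(ctrl.get_state()['tool_rot']).as_matrix(), load('wrist0.png')['tool_from_camera'])
E
```

```text
hub [0.37847357 0.27790708 0.093     ] frame [0.37182935 0.28061926 0.055     ]
stand [0.4903627 0.3455834 0.03     ] cap [0.49206779 0.34367074 0.119     ]
scene handle [0.49185881 0.35234107 0.092     ] [0.38589072 0.27161957 0.093     ]
[[-9.30209139e-01  3.67029653e-01 -4.37177977e-04]
 [ 3.67029901e-01  9.30208130e-01 -1.37342075e-03]
 [-9.74196313e-05 -1.43802592e-03 -9.99998961e-01]] [[ 9.03597988e-04  9.67381414e-01  2.53322687e-01  6.84773751e-02]
 [ 9.99999566e-01 -9.31586206e-04 -9.46782536e-06  1.07497533e-03]
 [ 2.26832923e-04  2.53322586e-01 -9.67381836e-01 -1.62550586e-01]
 [ 0.00000000e+00  0.00000000e+00  0.00000000e+00  1.00000000e+00]]
```

View pics/c0.png

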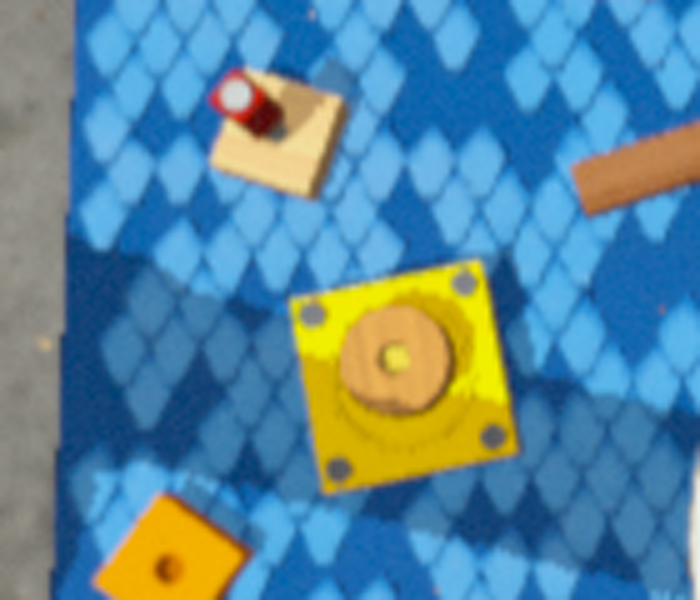

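View pics/wrist0.png

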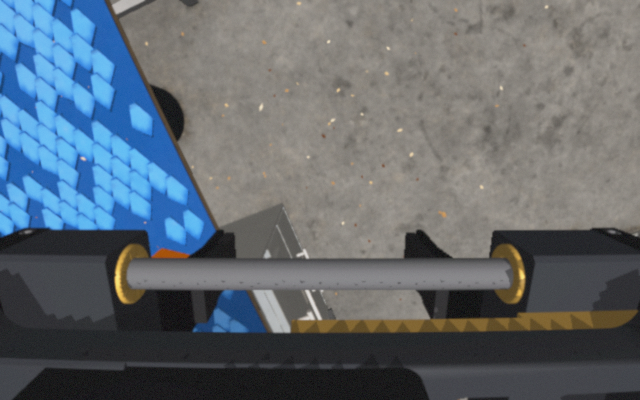

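The crop puts the hub at about (269,251.8), with the bore in its middle. The frame centre is at about (270.8,255.2), so the hub is shifted. The wrist view shows only floor so far, so I'll move it over the work.

>>> {"api": "jog_arm", "payload": {"moves": [-0.25,-0.19,-0.15,0,0,0,1,-0.5,-0.38,-0.15,0,0,0,1,-0.7,-0.53,-0.15,0,0,0,1,-0.9,-0.68,-0.15,0,0,0,1,-1,-0.75,-0.15,0,0,0,1,-1,-0.75,-0.15,0,0,0,1,-1,-0.75,-0.15,0,0,0,1,-1,-0.75,-0.15,0,0,0,1], "newtons": 30}}

```text
time: 1.15
position: [0.435, 0.2852, 0.2675]
tool_rot: [-0.588, -3.085, -0.001]
ft_force: [-0.7, 0.8, 0.0]
grip_width: 0.998
grip_force: 0.0
```

```bash
python3 - <<'E'
from h import *
im=save('wrist','w1.png');s=ctrl.get_state();print(s['position'],s['tool_rot'],s['ft_force'],s['time'])
E
```

```text
[0.43424477 0.28639485 0.26735758] [-5.84501845e-01 -3.08593185e+00 -6.17012140e-04] [-0.62193219  0.71672014 -0.48466601] 1.2
```

View pics/w1.png

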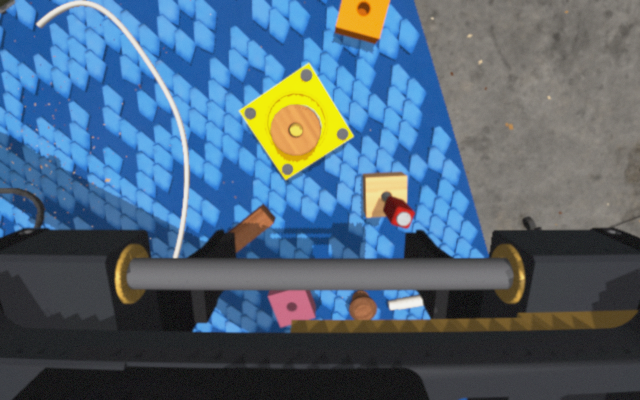

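The wrist view shows the frame (centre ~297,122), the hub (295,131) and the stand (386,196) with the red handle and cap (402,216). I'll zoom in for exact pixels.

```bash
python3 - <<'E'
from h import *
t=load('w1.png')
a=cv2.resize(t['pixels'][60:240,230:430],None,fx=3.3333,fy=3.3333,interpolation=cv2.INTER_CUBIC);cv2.imwrite('pics/c1.png',a[:,:,::-1])
E
```

```text
(no output)
```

View pics/c1.png

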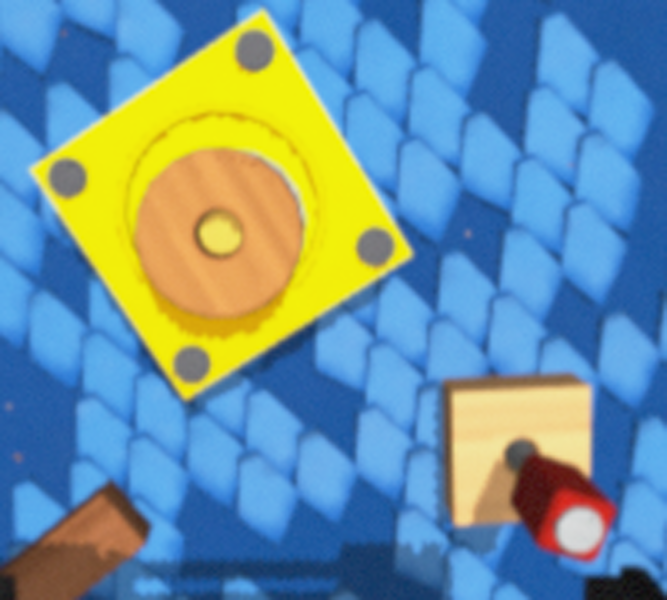

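The crop shows the hub's top circle centred at about (218,233) with the bore at (219,233). The frame corners are at (263,9), (30,169), (188,402) and (413,254), the stand's top is about (446–592, 382–524), and the cap is centred at (580,529).

```bash
python3 - <<'E'
from h import *
t=load('w1.png');tp=load('top0.png');sc=load('scene0.png')
c=lambda u,v:(230+u/3.3333-.35,60+v/3.3333-.35)
ct=lambda u,v:(190+u/5-.4,180+v/5-.4)
F=[px2z(t,c(*p),.055) for p in[(263,9),(30,169),(188,402),(413,254)]];F=np.array(F)
print(F[:,:2],'frame',F.mean(0),[np.linalg.norm(F[i]-F[i-1]) for i in range(4)])
print('yaw',[np.degrees(np.arctan2(*(F[i]-F[i-1])[1::-1])) for i in range(4)])
print('hub',px2z(t,c(218,233),.093),'bore',px2z(t,c(219,233),.093), 'diam',px2z(t,c(303,233),.093)-px2z(t,c(133,233),.093))
S=np.array([px2z(t,c(*p),.03) for p in[(446,383),(590,379),(592,520),(455,526)]])
print('stand',S.mean(0),[np.linalg.norm(S[i]-S[i-1]) for i in range(4)],[np.degrees(np.arctan2(*(S[i]-S[i-1])[1::-1])) for i in range(4)])
print('cap',px2z(t,c(580,529),.119), 'rod at hole',px2z(t,c(521,456),.03))
H=np.array([px2z(t,c(*p),.116) for p in[(545,553),(596,561),(615,512),(565,478)]]);print('h',H[:,:2],[np.degrees(np.arctan2(*(H[i]-H[i-1])[1::-1])) for i in range(4)])
print('top: hub',px2z(tp,ct(395,359),.093),'frame',np.mean([px2z(tp,ct(*p),.055) for p in[(290,298),(482,260),(520,455),(323,493)]],0),'cap',px2z(tp,ct(236,96),.119))
m=t['pixels'].astype(int);y,x=np.nonzero((m[...,0]>130)&(m[...,1]<60)&(m[...,2]<70)&(np.arange(400)[:,None]>180)&(np.arange(400)[:,None]<235)&(np.arange(640)>370)&(np.arange(640)<430))
print('red',x.min(),x.max(),y.min(),y.max(),cv2.minAreaRect(np.c_[x,y].astype(np.float32)))
E
```

```text
[[0.32090832 0.31910349]
 [0.33823316 0.23097696]
 [0.42766239 0.24864412]
 [0.40920712 0.33651392]] frame [0.37400275 0.28380962 0.055     ] [np.float64(0.08999888937249455), np.float64(0.08981334231092938), np.float64(0.09115764632068124), np.float64(0.08978696474102367)]
yaw [np.float64(-168.84571795902528), np.float64(-78.87802682418176), np.float64(11.175150280808772), np.float64(101.86141565643106)]
hub [0.37870708 0.2828485  0.093     ] bore [0.37881517 0.2831213  0.093     ] diam [0.01837999 0.04638731 0.        ]
stand [0.49359358 0.35023753 0.03      ] [np.float64(0.054121807775260815), np.float64(0.051933565722036355), np.float64(0.05327970613260395), np.float64(0.0510450074935093)] [np.float64(163.87552809295948), np.float64(70.1401032515039), np.float64(-17.029113604185707), np.float64(-108.97072308785287)]
cap [0.49426827 0.35030557 0.119     ] rod at hole [0.49462358 0.34992661 0.03      ]
h [[0.49869969 0.33878928]
 [0.50663772 0.35205058]
 [0.494274   0.36182292]
 [0.47911016 0.35139136]] [np.float64(-32.75345358047581), np.float64(59.09585090389658), np.float64(141.67698766702813), np.float64(-145.47500434222783)]
top: hub [0.37765255 0.28100256 0.093     ] frame [0.37256314 0.28211893 0.055     ] cap [0.49261319 0.34853671 0.119     ]
red 391 413 206 224 ((402.300048828125, 216.6000213623047), (18.657434463500977, 18.65743637084961), 18.43494987487793)
```

>>> {"api": "jog_arm", "payload": {"moves": [-0.06,0.14,0.05,0,0,0.12,1,-0.107,0.268,0.15,0,0,0.233,1,-0.107,0.268,0.25,0,0,0.233,1,-0.107,0.268,0.38,0,0,0.233,1,-0.107,0.268,0.5,0,0,0.233,1,-0.107,0.268,0.6,0,0,0.233,0.5,-0.107,0.268,0.647,0,0,0.233,0.2,-0.107,0.268,0.647,0,0,0.233,0], "newtons": 30}}

```text
time: 2.2
position: [0.4931, 0.3492, 0.0726]
tool_rot: [-0.955, -2.992, 0.002]
ft_force: [0.4, 0.4, 0.0]
grip_width: 0.748
grip_force: 0.0
```

```bash
python3 - <<'E'
from h import *
im=save('wrist','w2.png');s=ctrl.get_state();print(s['position'],s['tool_rot'],R.from_rotvec(s['tool_rot']).as_matrix(),s['ft_force'],s['time'])
E
```

```text
[0.4941633  0.34933992 0.07384693] [-9.55952443e-01 -2.99259695e+00 -7.16823353e-04] [[-8.14813976e-01  5.79722493e-01  1.20323175e-04]
 [ 5.79722485e-01  8.14813872e-01  4.40628464e-04]
 [ 1.57401240e-04  4.28784281e-04 -9.99999896e-01]] [-0.04233544 -0.18396939  1.23032443] 2.25
```

View pics/w2.png

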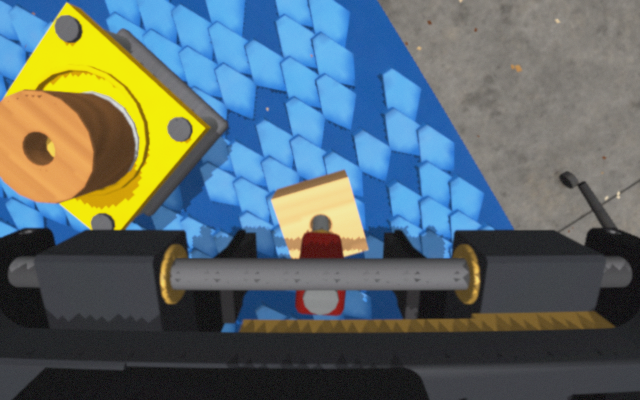

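The handle is centred between the fingers (col 320) and lined up with them. The bore shows at about (39,148). Next I close the fingers and lift.

>>> {"api": "jog_arm", "payload": {"moves": [0,0,0,0,0,0,-1,0,0,0,0,0,0,-1,0,0,0,0,0,0,-1,0,0,0,0,0,0,-1,0,0,0,0,0,0,-1,0,0,0,0,0,0,-1,0,0,0,0,0,0,-1,0,0,0,0,0,0,-1], "newtons": 55}}

```text
time: 3.25
position: [0.4946, 0.3483, 0.0737]
tool_rot: [0.958, 2.992, 0.001]
ft_force: [0.0, -0.5, 2.9]
grip_width: 0.23
grip_force: 55.0
```

```bash
python3 - <<'E'
from h import *
t=load('w2.png');print(px2z(t,(39,148),.093),px2z(t,(320,224),.031),px2z(t,(321,301),.119))
s=ctrl.get_state();print(s['position'],s['ft_force'],s['torque'],s['grip_width'],s['grip_force'])
E
```

```text
[0.37933438 0.28305416 0.093     ] [0.49432385 0.3500351  0.031     ] [0.49586805 0.34948819 0.119     ]
[0.49459092 0.34831641 0.07372634] [ 0.01703746 -0.46771461  2.86356583] [-0.08250384  0.05601551 -0.04365905] 0.23034620455751967 54.99705939553678
```

>>> {"api": "jog_arm", "payload": {"moves": [0,0,-0.1,0,0,0,-1,0,0,-0.25,0,0,0,-1,0,0,-0.36,0,0,0,-1,0.05,-0.1,-0.36,0,0,0,-1,0.11,-0.25,-0.36,0,0,0,-1,0.183,-0.404,-0.36,0,0,0,-1,0.183,-0.404,-0.36,0,0,0,-1,0.183,-0.404,-0.36,0,0,0,-1]}}

```text
time: 4.25
position: [0.3797, 0.2818, 0.1816]
tool_rot: [0.958, 2.991, 0.002]
ft_force: [-0.1, 0.7, -0.7]
grip_width: 0.224
grip_force: 55.0
```

```bash
python3 - <<'E'
from h import *
im=save('wrist','w3.png');s=ctrl.get_state();print(s['position'],s['tool_rot'],s['ft_force'],s['torque'],s['time'])
save('top','top3.png')
b=im['pixels'][120:320,200:440];cv2.imwrite('pics/c3.png',cv2.resize(b,None,fx=3,fy=3,interpolation=cv2.INTER_CUBIC)[:,:,::-1])
E
```

```text
[0.3801428  0.28196148 0.18166612] [9.58030957e-01 2.99120196e+00 1.35259043e-03] [ 0.8073232  -1.80695835 -0.30866661] [ 3.20136596e-02 -1.90379096e-02 -4.19057085e-05] 4.3
```

View pics/c3.png

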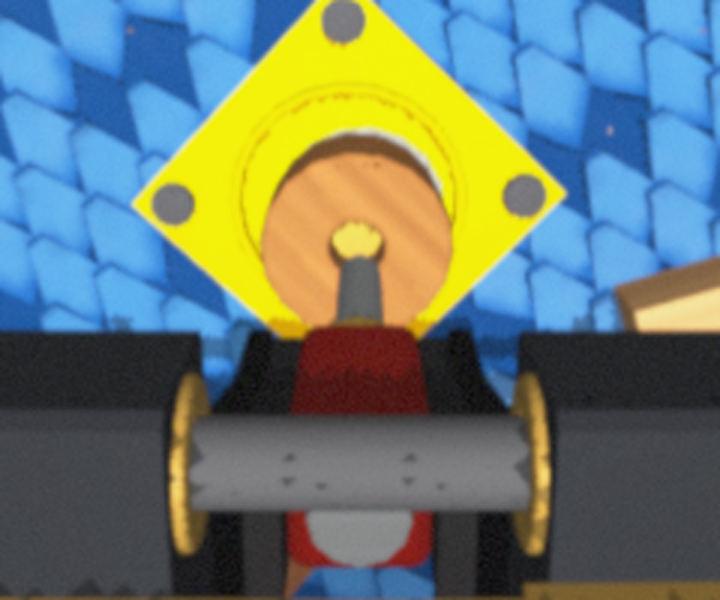

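The crop shows the rod tip (centre ~360,272) just above the hub, with the bore centred at about (357,246).

```bash
python3 - <<'E'
from h import *
t=load('w3.png');c=lambda u,v:(200+u/3-.33,120+v/3-.33)
b=px2z(t,c(357,246),.093);h=px2z(t,c(357.5,247),.093);z=.0733+.108+.0187-.086
print(z,b,h)
# predicted tip outline
p=px2z(t,c(360,258),z);print('tip +x edge',p, 'centre', p[:2]-.005*np.array([-.815,.58]))
for xy in [(.3795,.2822)]:
    th=np.linspace(0,6.28,13);print((proj(t,np.c_[xy[0]+.005*np.cos(th),xy[1]+.005*np.sin(th),th*0+z])-[200,120])*3)
F=np.array([px2z(t,c(*q),.0555) for q in[(174,204),(525,195)]]);print(F.mean(0),F)
E
```

```text
0.11400000000000002 [0.37880155 0.28314646 0.093     ] [0.37909159 0.28309683 0.093     ]
tip +x edge [0.37703279 0.28531517 0.114     ] centre [0.38110779 0.28241517]
[[366.56863147 289.02866344]
 [373.54294351 280.9821324 ]
 [375.40433889 270.64348001]
 [371.61573092 260.76682162]
 [363.15965019 254.02163172]
 [352.30716531 252.25272322]
 [342.00264039 255.94689561]
 [335.03594017 264.08916469]
 [333.2639586  274.46087647]
 [337.12187301 284.27284847]
 [345.54595672 290.92449292]
 [356.28897902 292.67388045]
 [366.5138145  289.06577649]]
[0.37423691 0.28357734 0.0555    ] [[0.3456872  0.24119891 0.0555    ]
 [0.40278663 0.32595578 0.0555    ]]
```

>>> {"api": "jog_arm", "payload": {"moves": [0.006,-0.002,0,0,0,0,-1,0.006,-0.002,0.03,0,0,0,-1,0.006,-0.002,0.05,0,0,0,-1,0.006,-0.002,0.06,0,0,0,-1,0.006,-0.002,0.065,0,0,0,-1,0.006,-0.002,0.069,0,0,0,-1,0.006,-0.002,0.072,0,0,0,-1,0.006,-0.002,0.074,0,0,0,-1]}}

```text
time: 5.35
position: [0.3776, 0.2821, 0.1594]
tool_rot: [0.958, 2.992, 0.001]
ft_force: [-0.3, -0.1, -1.1]
grip_width: 0.232
grip_force: 55.0
```

>>> {"api": "jog_arm", "payload": {"moves": [0,0,0.002,0,0,0,-1,0,0,0.004,0,0,0,-1,0,0,0.006,0,0,0,-1,0,0,0.008,0,0,0,-1,0,0,0.01,0,0,0,-1,0,0,0.012,0,0,0,-1,0,0,0.013,0,0,0,-1,0,0,0.014,0,0,0,-1]}}

```text
time: 6.35
position: [0.3775, 0.282, 0.155]
tool_rot: [0.958, 2.992, 0.0]
ft_force: [-1.0, 0.2, -0.7]
grip_width: 0.226
grip_force: 55.0
```

The tip is about 5 mm below the hub's top with no force, so it's in the bore. I'll continue down.

>>> {"api": "jog_arm", "payload": {"moves": [0,0,0.004,0,0,0,-1,0,0,0.008,0,0,0,-1,0,0,0.012,0,0,0,-1,0,0,0.016,0,0,0,-1,0,0,0.02,0,0,0,-1,0,0,0.024,0,0,0,-1,0,0,0.028,0,0,0,-1,0,0,0.032,0,0,0,-1]}}

```text
time: 7.35
position: [0.3777, 0.2821, 0.1469]
tool_rot: [0.958, 2.992, 0.001]
ft_force: [-2.5, -1.8, 9.0]
grip_width: 0.228
grip_force: 55.0
```

>>> {"api": "jog_arm", "payload": {"moves": [0,0,0.005,0,0,0,-1,0,0,0.01,0,0,0,-1,0,0,0.015,0,0,0,-1,0,0,0.02,0,0,0,-1,0,0,0.025,0,0,0,-1,0,0,0.03,0,0,0,-1,0,0,0.035,0,0,0,-1,0,0,0.04,0,0,0,-1]}}

```text
time: 8.35
position: [0.3777, 0.2822, 0.135]
tool_rot: [0.958, 2.992, 0.001]
ft_force: [-2.2, -2.2, 9.0]
grip_width: 0.226
grip_force: 55.0
```

>>> {"api": "jog_arm", "payload": {"moves": [0,0,0.005,0,0,0,-1,0,0,0.01,0,0,0,-1,0,0,0.015,0,0,0,-1,0,0,0.02,0,0,0,-1,0,0,0.025,0,0,0,-1,0,0,0.03,0,0,0,-1,0,0,0.035,0,0,0,-1,0,0,0.039,0,0,0,-1]}}

```text
time: 9.35
position: [0.3777, 0.2822, 0.1233]
tool_rot: [0.958, 2.992, 0.001]
ft_force: [-2.7, -2.5, 9.7]
grip_width: 0.227
grip_force: 55.0
```

>>> {"api": "jog_arm", "payload": {"moves": [0,0,0.002,0,0,0,-1,0,0,0.004,0,0,0,-1,0,0,0.006,0,0,0,-1,0,0,0.007,0,0,0,-1,0,0,0.008,0,0,0,-1,0,0,0.009,0,0,0,-1,0,0,0.009,0,0,0,-1,0,0,0.009,0,0,0,-1]}}

```text
time: 10.35
position: [0.3777, 0.2822, 0.1205]
tool_rot: [0.958, 2.992, 0.001]
ft_force: [-1.7, -1.6, 8.7]
grip_width: 0.22
grip_force: 55.0
```

>>> {"api": "jog_arm", "payload": {"moves": [0,0,0.001,0,0,0,-1,0,0,0.002,0,0,0,-1,0,0,0.003,0,0,0,-1,0,0,0.003,0,0,0,-1,0,0,0.003,0,0,0,-1,0,0,0.003,0,0,0,-1,0,0,0.003,0,0,0,-1,0,0,0.003,0,0,0,-1]}}

```text
time: 11.35
position: [0.3778, 0.2822, 0.1204]
tool_rot: [0.958, 2.992, 0.001]
ft_force: [-3.3, -4.0, 13.2]
grip_width: 0.224
grip_force: 55.0
```

>>> {"api": "jog_arm", "payload": {"moves": [0,0,0.001,0,0,0,-1,0,0,0.002,0,0,0,-1,0,0,0.003,0,0,0,-1,0,0,0.004,0,0,0,-1,0,0,0.004,0,0,0,-1,0,0,0.004,0,0,0,-1,0,0,0.004,0,0,0,-1,0,0,0.004,0,0,0,-1]}}

```text
time: 12.35
position: [0.3779, 0.2823, 0.1202]
tool_rot: [0.958, 2.992, 0.001]
ft_force: [-5.4, -4.9, 19.6]
grip_width: 0.227
grip_force: 55.0
```

The force rises to 19.6 N with no travel, so the plug is home at its expected height. Next is a straight retract and back over the stand.

>>> {"api": "jog_arm", "payload": {"moves": [0,0,-0.05,0,0,0,-1,0,0,-0.12,0,0,0,-1,0,0,-0.22,0,0,0,-1,0,0,-0.22,0,0,0,-1,-0.06,0.13,-0.22,0,0,0,-1,-0.13,0.28,-0.22,0,0,0,-1,-0.189,0.406,-0.22,0,0,0,-1,-0.189,0.406,-0.22,0,0,0,-1]}}

```text
time: 13.35
position: [0.4957, 0.3485, 0.1803]
tool_rot: [-0.959, -2.991, 0.004]
ft_force: [-0.3, -0.5, -1.2]
grip_width: 0.227
grip_force: 55.0
```

```bash
python3 - <<'E'
from h import *
im=save('wrist','w4.png');s=ctrl.get_state();print(s['position'],s['tool_rot'],s['ft_force'],s['torque'],s['time'])
b=im['pixels'][60:320,200:520];cv2.imwrite('pics/c4.png',cv2.resize(b,None,fx=2.3,fy=2.3,interpolation=cv2.INTER_CUBIC)[:,:,::-1])
t=load('top3.png')
E
```

```text
[0.49429179 0.34783815 0.18061554] [-0.95824893 -2.99025067  0.00517226] [ 0.07516627 -0.22910052 -0.63638945] [-0.00025689  0.05388618  0.02046783] 13.4
```

View pics/c4.png

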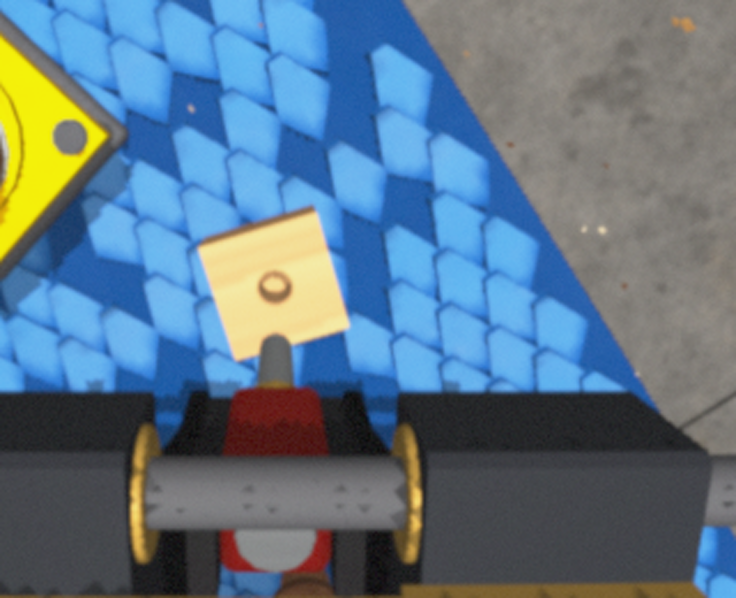

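The crop shows the stand's hole at (274.5,286.5) and the rod tip's front edge at (275,336), in line with the hole across the tool's y.

```bash
python3 - <<'E'
from h import *
t=load('w4.png');c=lambda u,v:(200+u/2.3-.28,60+v/2.3-.28)
h=px2z(t,c(274.5,286.5),.03);z=.1133
M=rot(t); s=ctrl.get_state();Rt=R.from_rotvec(s['tool_rot']).as_matrix()
p=px2z(t,c(275.5,336),z)-.005*Rt[:,0];d=h-p;print(h,p,'delta tool mm',(Rt.T@d)*1e3, s['position'],Rt)
E
```

```text
[0.49424802 0.34990988 0.03      ] [0.4968208  0.34889252 0.11329765] delta tool mm [ 2.64567171 -0.36677137 83.30076769] [0.49429179 0.34783815 0.18061554] [[-8.13740610e-01  5.81222901e-01 -2.48156806e-03]
 [ 5.81228008e-01  8.13736385e-01 -2.66416322e-03]
 [ 4.70869548e-04 -3.61029466e-03 -9.99993372e-01]]
```

>>> {"api": "jog_arm", "payload": {"moves": [0.007,-0.002,0.06,0,0,0,-1,0.007,-0.002,0.14,0,0,0,-1,0.007,-0.002,0.21,0,0,0,-1,0.007,-0.002,0.25,0,0,0,-1,0.007,-0.002,0.262,0,0,0,-1,0.007,-0.002,0.27,0,0,0,-1,0.007,-0.002,0.278,0,0,0,-1,0.007,-0.002,0.284,0,0,0,-1]}}

```text
time: 14.4
position: [0.4927, 0.3492, 0.0982]
tool_rot: [0.958, 2.991, 0.001]
ft_force: [0.7, -0.5, -2.0]
grip_width: 0.224
grip_force: 55.0
```

>>> {"api": "jog_arm", "payload": {"moves": [0,0,0.003,0,0,0,-1,0,0,0.006,0,0,0,-1,0,0,0.009,0,0,0,-1,0,0,0.012,0,0,0,-1,0,0,0.014,0,0,0,-1,0,0,0.016,0,0,0,-1,0,0,0.018,0,0,0,-1,0,0,0.018,0,0,0,-1]}}

```text
time: 15.4
position: [0.4927, 0.3489, 0.0924]
tool_rot: [0.958, 2.991, 0.0]
ft_force: [1.7, -1.0, -0.3]
grip_width: 0.227
grip_force: 55.0
```

>>> {"api": "jog_arm", "payload": {"moves": [-0.003,0,0.008,0,0,0,-1,-0.003,0,0.018,0,0,0,-1,-0.003,0,0.028,0,0,0,-1,-0.003,0,0.038,0,0,0,-1,-0.003,0,0.046,0,0,0,-1,-0.003,0,0.053,0,0,0,-1,-0.003,0,0.058,0,0,0,-1,-0.003,0,0.06,0,0,0,-1]}}

```text
time: 16.4
position: [0.493, 0.3484, 0.0742]
tool_rot: [-0.958, -2.992, 0.0]
ft_force: [0.6, 0.1, -0.8]
grip_width: 0.227
grip_force: 55.0
```

>>> {"api": "jog_arm", "payload": {"moves": [0,0,0.001,0,0,0,-1,0,0,0.002,0,0,0,-1,0,0,0.003,0,0,0,-1,0,0,0.003,0,0,0,-1,0,0,0.003,0,0,0,-1,0,0,0.003,0,0,0,-1,0,0,0.003,0,0,0,-1,0,0,0.003,0,0,0,-1]}}

```text
time: 17.4
position: [0.4931, 0.3485, 0.0737]
tool_rot: [-0.958, -2.992, -0.0]
ft_force: [-0.9, -1.0, 3.7]
grip_width: 0.226
grip_force: 55.0
```

On the floor of the hole, so I release.

>>> {"api": "jog_arm", "payload": {"moves": [0,0,0,0,0,0,-0.4,0,0,0,0,0,0,-0.2,0,0,0,0,0,0,0,0,0,0,0,0,0,0.3,0,0,0,0,0,0,0.5,0,0,0,0,0,0,0.5,0,0,0,0,0,0,0.5,0,0,0,0,0,0,0.5]}}

```text
time: 18.4
position: [0.4931, 0.3485, 0.0735]
tool_rot: [0.958, 2.992, 0.0]
ft_force: [-0.2, 0.1, 0.1]
grip_width: 0.749
grip_force: 0.0
```

>>> {"api": "jog_arm", "payload": {"moves": [0,0,-0.04,0,0,0,0.5,0,0,-0.1,0,0,0,0.5,0,0,-0.2,0,0,0,0.5,0,0,-0.35,0,0,0,0.5,0,0,-0.5,0,0,0,0.5,-0.1,0,-0.6,0,0,0,0.5,-0.1,0,-0.6,0,0,0,0.5,-0.1,0,-0.6,0,0,0,0.5]}}

```text
time: 19.4
position: [0.5168, 0.3313, 0.2534]
tool_rot: [-0.958, -2.991, -0.0]
ft_force: [-1.2, 0.0, -1.4]
grip_width: 0.75
grip_force: 0.0
```

```bash
python3 - <<'E'
from h import *
a=save('wrist','w5.png');b=save('scene','s5.png');s=ctrl.get_state();print(s['position'],s['ft_force'],s['time'])
x=cv2.resize(a['pixels'][:270,120:520],(400,270));y=cv2.resize(b['pixels'][130:230,260:408],(400,270),interpolation=cv2.INTER_CUBIC)
cv2.imwrite('pics/c5.png',np.hstack([x,y])[:,:,::-1])
E
```

```text
[0.51604347 0.3316265  0.2522591 ] [-0.01098521 -0.16104295 -0.25592935] 19.5
```

View pics/c5.png

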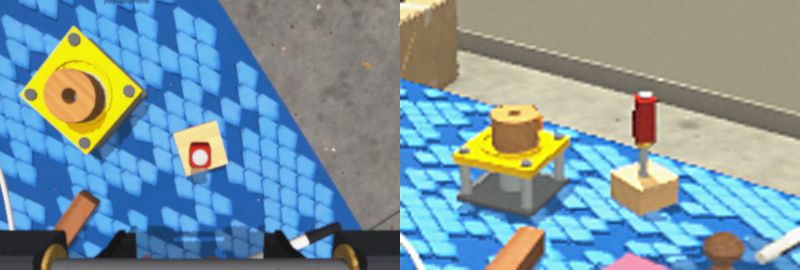

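The drift stands upright in its stand (handle at ~200,155 in the left panel). The bore is dark where the plug used to show, and the hub and bystanders look undisturbed. Handing in.

```bash
python3 -c "
from bench import ctrl
print(ctrl.close_job())"
```

```text
the job is handed in; nothing more can be done
None
```

The plug is home on the anvil: the push stopped dead at the expected depth, at about 20 N, the highest push reading. The drift is back upright in its stand, and I handed the job in at about 19.5 s; no verdict was shown.

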